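# Fit a shaft collar on the flat of a spindle

### The job

With the fingers, feel for the flats on the upright spindle and turn the spindle until one flat faces the index rib on its stand. Then lower the steel shaft collar over the spindle, set screw on the index rib's side, until it sits fully down on the shoulder. Finish while still gripping the collar there, with the point of its set screw pushed against the flat, and leave the turned pot and the screw carton where they stand.

Things in the scene. Friction and masses are not known exactly. Their poses are not given: they have to be found in the camera images.
- stand: Spindle stand fixed to the bench: square steel base 96 x 96 x 10 mm with a round grey housing (radius 34 mm at the foot, 28 mm at the top) up to 30 mm. Origin: centre of its underside, on the spindle's axis; z up; -x points to the index rib.
- index_rib (a point): Top of the index rib, a small raised steel bar (18 x 6 mm, 6 mm high) on the base that points radially at the spindle; 39 mm from the spindle's axis along the stand's -x, 16 mm above the bench. The flat and the set screw must face this way. Fingers shut square on the flats are 13 mm apart; a rad off square (a < 0.94) about 22*cos(0.94-a) mm, jammed on the corners; farther off 22 mm.
- spindle (a joint): Upright steel spindle on the stand's axis; turns either way (+-6.3 rad) against a light friction of 0.02 N m and stays where left. The value counts the turn in rad, counterclockwise from above, from where it stood at the start. The flats start in an unknown direction, so it does not tell where they are: feel (or look) for them. Either flat will do.
- collar_center (a point): Centre (half-way up) of the loose shaft collar, a dark steel ring lying flat on the bench: outside 42 mm, bore 27 mm, 20 mm high, 0.08 to 0.17 kg. z up the bore, -x towards its set screw, whose 6 mm wide point stands into the bore to 7.7 mm from the axis: it passes down the shaft only over a flat (1.2 mm clear of it). Seated, this centre is 48 mm above the bench.
- screw_head (a point): Outer end of the set screw's head (9 mm diameter, standing 5.5 mm out of the collar), 26.5 mm from the collar's axis along the collar's -x, half-way up.
- turned_pot: Small dark turned wooden pot, 48 mm wide, 49 mm high, a bystander. Origin: centre of its underside.
- screw_box: Small open carton of screws, 64 x 66 x 33 mm, a bystander. Origin: centre of its underside.
- shaft_mid (a point): On the spindle's axis, half-way up its shaft, 58 mm above the bench; axes as the stand's, not turning with the spindle. The shaft (22 mm diameter, two opposite parallel flats 13 mm apart, each 18 mm wide, full length) rises 40 mm from a round shoulder (radius 17 mm, its top 38 mm above the bench) to 78 mm, the last 3 mm tapered.
Mind the look-alikes: they are no part of the job. Of the things that look like the part that bears collar_center, the smaller one is meant.

How it is judged (in metres and radians):
On the way:
1. with the collar still off the spindle, the fingers hold the spindle turned so that a flat faces the index rib (within 0.2 rad) (contact force between the fingers and spindle above 1 N and horizontal distance between collar_center and stand above 0.06 m and angle between the x axis of spindle and the x axis of stand, either way round below 0.2 rad), for 0.2 s.
At the end, for the whole second after the job is handed in: A flat of the spindle faces the index rib (0.2 rad). The collar sits level, fully down on the shoulder (within 2.5 mm), screw head on the rib's side within 6 mm of the rib's line; the screw point presses on the spindle with over 1 N and the fingers still grip the collar with over 3 N (angle between the x axis of spindle and the x axis of stand, either way round below 0.2 rad and z of collar_center in the frame of stand between 0.045 and 0.0505 m and horizontal distance between collar_center and stand below 0.004 m and angle between collar_center's own z axis and vertical below 0.08 rad and x of screw_head in the frame of stand below -0.018 m and y of screw_head in the frame of stand between -0.006 and 0.006 m and contact force between screw_point and spindle above 1 N and contact force between the fingers and collar above 3 N); the arm keeps its last pose, push and grip.
It fails at once if the turned pot or the carton of screws is shifted by more than 3 cm (distance of any of turned_pot, screw_box from where it was at the start of the episode above 0.03 m).
It also fails if it takes over 72 s, if anything falls off the work surface, if the arm or the gripper's body presses on something with over 40 N, if the wrist force passes 120 N, or if a joint passes its speed limit or range.

### The arm

A 6-joint arm with a two-finger parallel gripper is mounted at the origin on a cart in front of the work surface, level with it; the furniture and walls round the work are solid. World frame = base frame: x ahead of the robot, y to its left, z up, the work surface at z = 0. Lengths are in mm, angles in rad, forces in N, time in s.
With the tool pointing down it reaches from about 300 to 775 mm from the base axis. Payload 14.6 kg.
Tool frame: the origin (TCP) lies at the very end of the fingers, on their centre line; the grasp point (between the pads) lies 19 mm behind it (manip.grip_point_offset is the distance from the TCP to the grasp point, in mm); z points along the fingers, y is the line along which they close (so a half turn about z gives the same grasp; the last joint's range is limited). The gripper opens to 94 mm and grips with 3 to 60 N. Pads are 16 mm wide; open, the fingers measure 119 mm over their backs; the gripper's body (75 mm by 177 mm) begins 78 mm behind the grasp point.
Start: joints at [-1.313, 0.3, 1.521, -0, 1.321, -0.067], TCP at [175.508, -521.235, 205.446] pointing down, gripper open.
Joint ranges: [-3.03, 3.03], [-0.79, 2.21], [0.23, 2.52], [-1.04, 4.18], [0, 3.07], [-2.55, 2.55]. Speed limits (rad/s): [2.22, 2.22, 2.57, 3.14, 3.14, 3.14].

### API

Orientations are given as [roll, pitch, yaw] about the fixed x, y, z axes, in that order (R = Rz(yaw) Ry(pitch) Rx(roll)).
In Python, from cell import telemetry, eyes, manip gives the robot as it stands.
- The arm moves only by the tool play_rows, never from a script. Its arguments are lists of equal length, an entry for each row: "translation": the shift along the world's x, y, z in m, a list of three; "yaw": the turn about the world's z in rad. A call has 1 to 12 rows; each row is the pose to reach, as a shift and turn from the pose commanded when the call began; what a row does not reach only later rows make up. A row lasts 1/8 s, in which the tool goes at most 62.5 mm and 10.7 degrees, less where a joint would pass 70% of its speed; a pose out of reach is approached as far as the arm can. A call with a gripper value outside its range is refused whole. "hand" is the opening, from 0 (shut) to 1 (fully open), set as the call begins (left out, the last holds). The fingers move at their own pace and stop on an object; "force" is the grip in N (left out, the last holds). Time passes only in rows, so rows that repeat a pose let the fingers close. It gives the time, the measured TCP pose, the force, the opening and the grip force at its end, in the units of the state.
- telemetry.read_state(): the state, without advancing time (a new reading comes with each control period).
- eyes.camera(name): name is "scene" or "side" or "wrist"; returns a dict with "pixels" (400x640x3 uint8, red, green, blue), "fx", "fy", "cx", "cy" (pixels), "cam_to_world" (4x4, takes a point from camera to world coordinates); the wrist camera has in their place "T_tool_cam" (4x4, takes a point from camera to tool coordinates, whose origin is the TCP and whose axes are the flange's). Camera axes: x right, y up, looking along -z (the intrinsics and any distortion apply to the point x, -y, -z); pixel columns grow to the right and rows downward; lengths in mm; the calibration is good to about 2 mm. A picture is of the moment at which its call begins: read the wrist's pose just before it. There is no depth.
- manip.sign_off(): hands the job in; it is judged then, once.
The state is a dict: "clock": time; "joints": joint angles; "qd": joint speeds; "effort": joint torques, N m; "eef_pos": TCP position; "eef_rot": TCP orientation; "wrist_force": force on the tool from outside, world axes, zero at the start; "moment": the same for the moment, N m; "finger_gap": finger opening in mm; "finger_force": force on a finger pad.
Only numpy, scipy, OpenCV 4.12 (cv2) and the standard library are available. Lean on these libraries where they do the work, as an engineer would, in place of code of your own. Each camera call takes 0.05 s, during which the arm holds its last target. There are 200 camera calls.

## Working session

There is one attempt and no reset: what is moved stays moved. The work goes in short steps, Python scripts to look and compute and a tool call to move; the robot and the scene stay as the last step left them, time stands still between calls to the robot, and variables do not carry over. Pictures are saved under pics/ and viewed, at most 10 in all, crops included, and the job is handed in when it is done.

Besides the shell and the picture viewer there is one more tool, called by a JSON object that holds its "op" and its "data". play_rows: Moves the arm, as the interface text tells. Its arguments: {"type":"object","properties":{"translation":{"type":"array","items":{"type":"array","items":{"type":"number"}}},"yaw":{"type":"array","items":{"type":"number"}},"hand":{"type":"number"},"force":{"type":"number"}},"required":["translation","yaw"]}

```bash
mkdir -p pics; ls; cat > h.py <<'E'
import numpy as np, cv2
from cell import telemetry, eyes, manip
from scipy.spatial.transform import Rotation as R
def tool():
    s=telemetry.read_state(); T=np.eye(4); T[:3,:3]=R.from_euler('xyz',s['eef_rot']).as_matrix(); T[:3,3]=s['eef_pos']; return T
def snap(n,f=None):
    T=tool(); c=eyes.camera(n)
    if n=='wrist': c['cam_to_world']=T@np.array(c['T_tool_cam'])
    if f: cv2.imwrite('pics/'+f,np.array(c['pixels'])[:,:,::-1])
    return c
def ray(c,u,v,z):
    M=np.array(c['cam_to_world']); d=M[:3,:3]@np.array([(u-c['cx'])/c['fx'],-(v-c['cy'])/c['fy'],-1]); o=M[:3,3]
    return o+d*(z-o[2])/d[2]
def proj(c,p):
    M=np.linalg.inv(np.array(c['cam_to_world'])); q=M[:3,:3]@np.array(p)+M[:3,3]
    return c['cx']+c['fx']*q[0]/-q[2], c['cy']-c['fy']*q[1]/-q[2]
E
python3 - <<'E'
from h import *
print(telemetry.read_state())
for n in ['scene','side','wrist']:
    c=snap(n,n+'1.png'); print(n,{k:v for k,v in c.items() if k!='pixels'})
a=[cv2.imread(f'pics/{n}1.png') for n in('scene','side')]
E
```

```text
pics
{'clock': 0.0, 'joints': array([-1.31261090e+00,  3.00445925e-01,  1.52160614e+00, -3.80218832e-05,
        1.32072390e+00, -6.66169667e-02]), 'qd': array([ 3.59607865e-04, -1.34761060e-03, -1.40676566e-03, -1.69630788e-04,
        3.50771203e-05, -1.26525562e-04]), 'effort': array([ 2.53119571e-03, -5.31808591e+01, -3.52740133e+01,  7.09516718e-02,
        2.43732979e-02, -9.38767903e-05]), 'eef_pos': array([ 175.42398446, -520.97796568,  204.88954738]), 'eef_rot': array([-3.14040951e+00, -4.20243908e-05,  3.24811803e-01]), 'wrist_force': array([-0.14720697,  0.10448569, -0.22294009]), 'moment': array([-0.01997643,  0.03032036,  0.05490543]), 'finger_force': 0.0, 'finger_gap': 93.88235607065019}
scene {'fx': 457.9616936050624, 'fy': 457.9616936050624, 'cx': 322.8485781691636, 'cy': 200.3092462047203, 'cam_to_world': array([[-7.20636900e-01,  4.25506916e-01, -5.47381331e-01,
         6.76064382e+01],
       [-6.93150939e-01, -4.59225701e-01,  5.55565956e-01,
         4.82138597e+02],
       [-1.49744187e-02,  7.79779212e-01,  6.25875504e-01,
         5.96754381e+02],
       [ 0.
[... 663 characters left out ...]
 array([[ 3.12710076e-04,  9.70920987e-01,  2.39399958e-01,
         6.86633166e+01],
       [ 9.99999897e-01, -2.24923056e-04, -3.94016478e-04,
        -2.43413450e-01],
       [-3.28712298e-04,  2.39400057e-01, -9.70920957e-01,
        -1.79345752e+02],
       [ 0.00000000e+00,  0.00000000e+00,  0.00000000e+00,
         1.00000000e+00]]), 'cam_to_world': array([[ 3.19406077e-01,  9.20018024e-01,  2.27038748e-01,
         2.40501667e+02],
       [-9.47617680e-01,  3.10280277e-01,  7.58081938e-02,
        -4.99068872e+02],
       [-7.00741033e-04, -2.39359529e-01,  9.70930752e-01,
         3.84278681e+02],
       [ 0.00000000e+00,  0.00000000e+00,  0.00000000e+00,
         1.00000000e+00]])}
```

View pics/scene1.png

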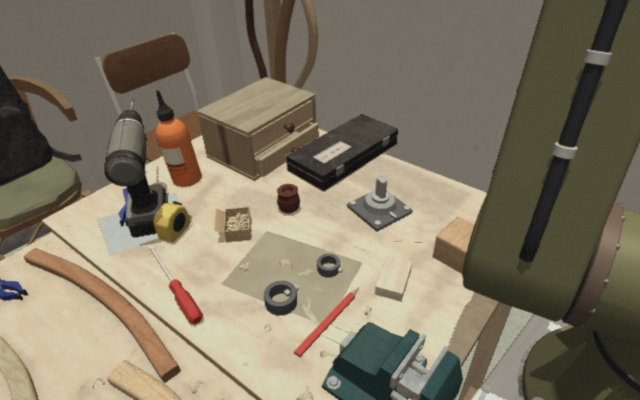

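View pics/side1.png

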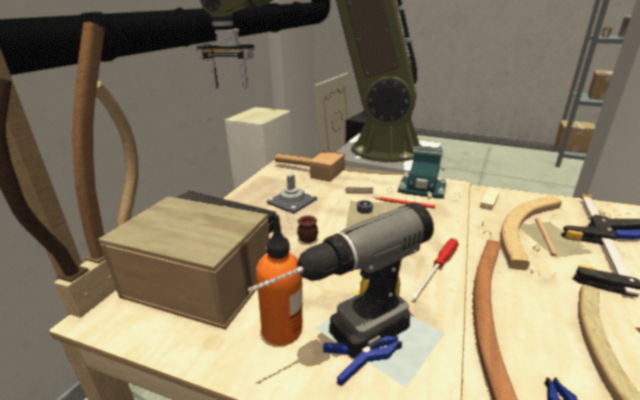

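The scene view shows two candidate dark rings: a small one at (329,265) and a larger one at (280,297). The dark pot at (288,198) is a bystander. By the description I choose the smaller ring, (329,265). The stand's shaft top is at about (381,179), and the rib must be one of the small features on its base. I'll check this in one close crop.

```bash
python3 - <<'E'
from h import *
im=cv2.imread('pics/scene1.png')
a=cv2.resize(im[165:235,335:425],None,fx=6,fy=6,interpolation=cv2.INTER_CUBIC)[:, :540]
b=cv2.resize(im[245:315,255:355],None,fx=4,fy=4,interpolation=cv2.INTER_CUBIC)
out=np.zeros((600,800,3),np.uint8); 
a=cv2.resize(im[170:230,340:420],(400,300),interpolation=cv2.INTER_CUBIC); b=cv2.resize(im[245:320,255:355],(400,300),interpolation=cv2.INTER_CUBIC)
cv2.imwrite('pics/crop1.png',np.hstack([a,b]))
c=snap('scene')
print('small',ray(c,329,265,10),'big',ray(c,280,297,12),'shaft top',ray(c,381,179,78),'base ctr',ray(c,379,210,10),'pot',ray(c,288,198,25),'box',ray(c,235,225,15))
E
```

```text
small [448.23806572  83.64530424  10.        ] big [456.6231041  190.35507574  12.        ] shaft top [ 484.78512152 -101.03867063   78.        ] base ctr [477.48779864 -92.43339577  10.        ] pot [624.21949387  16.91307413  25.        ] box [647.28960528 134.12114478  15.        ]
```

View pics/crop1.png

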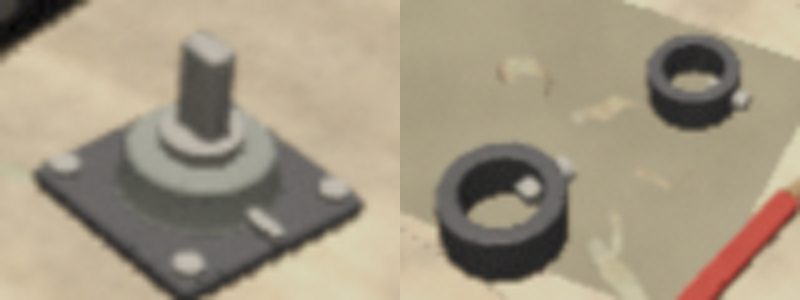

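The crop confirms it: the small ring has one screw head at about scene (340,270), and the big ring is the decoy. The rib is the light bar at about scene (393,214), and the shaft top is at (381.6,179.4).

```bash
python3 - <<'E'
from h import *
c=snap('scene')
t=ray(c,381.6,179.4,78); r=ray(c,393,214.4,16); h=ray(c,340.5,270,10); k=ray(c,255+293/4,245+82/4,10)
d=r-t; print(t,r,np.hypot(*d[:2]),np.arctan2(d[1],d[0]))
d=h-k; print(k,h,np.hypot(*d[:2]),np.arctan2(d[1],d[0]))
E
```

```text
[ 483.13887858 -100.79278568   78.        ] [445.09272462 -94.56627305  16.        ] 38.55229293790979 2.979373895580865
[448.38075631  85.39516308  10.        ] [425.78855037  78.64116152  10.        ] 23.58016765381025 -2.851096937363141
```

{"op": "play_rows", "data": {"translation": [[0.03,0.04,0.0],[0.07,0.08,0.0],[0.1,0.13,0.0],[0.13,0.18,0.0],[0.17,0.23,0.0],[0.2,0.28,0.0],[0.23,0.33,0.0],[0.26,0.37,0.0],[0.28,0.41,0.0],[0.285,0.425,0.0],[0.285,0.425,0.0],[0.285,0.425,0.0]], "yaw": [0,0,0,0,0,0,0,0,0,0,0,0]}}

```text
clock: 1.75
eef_pos: [460.1, -97.2, 205.5]
eef_rot: [3.141, 0.0, 0.324]
wrist_force: [0.2, -0.2, 0.1]
finger_gap: 93.8
finger_force: 0.0
```

```bash
python3 - <<'E'
from h import *
c=snap('wrist','w2.png')
for p in ([483.1,-100.8,78],[445,-94.5,16],[448,85,10],[426,79,10]): print(proj(c,p))
im=cv2.imread('pics/w2.png'); 
E
```

```text
(np.float64(326.7043463485264), np.float64(174.01325175938558))
(np.float64(311.0230773970817), np.float64(192.50878398450692))
(np.float64(178.5675403853589), np.float64(145.6800161104196))
(np.float64(179.56084256646787), np.float64(163.49126815552964))
```

View pics/w2.png

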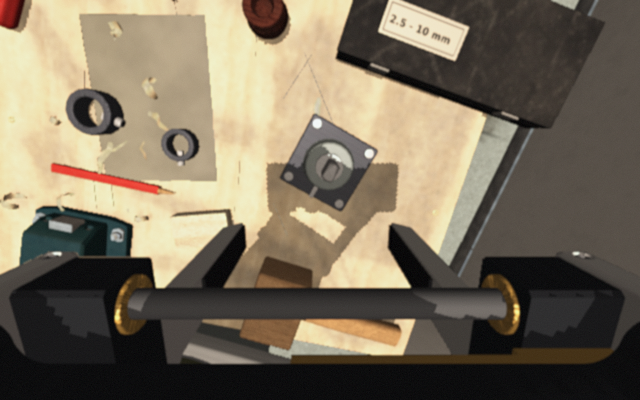

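The wrist view shows the stand at about (328,165), with the rib at about (313,190). The small collar is at about (180,145), with its screw head near (180,160). I'll enlarge the stand to read the flats.

```bash
python3 - <<'E'
from h import *
im=cv2.imread('pics/w2.png')
a=cv2.resize(im[110:215,275:380],(500,500),interpolation=cv2.INTER_CUBIC)
b=cv2.resize(im[115:178,150:213],(300,300),interpolation=cv2.INTER_CUBIC)
o=np.zeros((500,800,3),np.uint8); o[:,:500]=a; o[:300,500:]=b
cv2.imwrite('pics/crop2.png',o)
E
```

```text
(no output)
```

View pics/crop2.png

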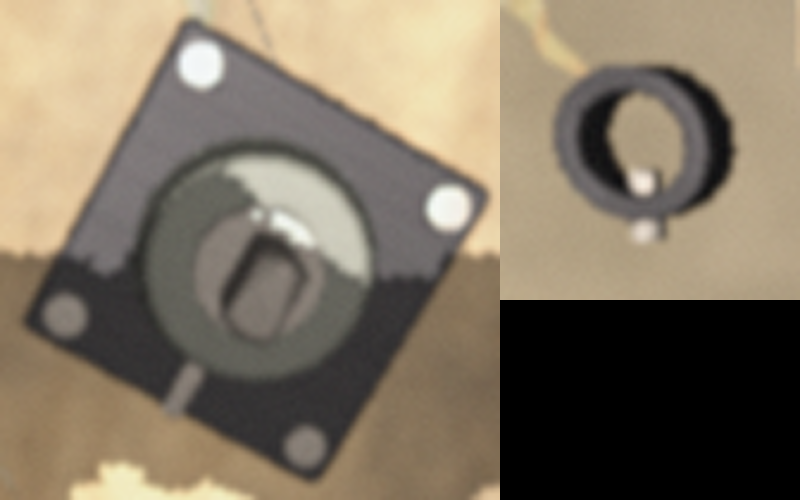

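The stand crop shows base corners at (190,20), (487,195), (310,480) and (28,322). The rib runs from (195,368) to (175,410). The shaft's long section lies nearly along the rib, so the flats face across it. The collar crop shows the screw head at (645,232) and the ring centre at about (635,142).

```bash
python3 - <<'E'
from h import *
c=snap('wrist')
f=lambda u,v,z:ray(c,275+u*.21,110+v*.21,z)
C=np.array([f(*p,10) for p in((190,20),(487,195),(310,480),(28,322))])
B=np.array([f(*p,13) for p in((200,65),(449,208),(305,446),(66,315))])
for Q in(C,B): print(Q.mean(0),[np.linalg.norm(Q[i]-Q[i-1]).round(1) for i in range(4)],[np.arctan2(*(Q[i]-Q[j])[[1,0]]).round(3) for i,j in((0,3),(1,2),(3,2),(0,1))])
r0,r1=f(195,368,16),f(175,410,16); m=(r0+r1)/2; d=r1-r0; print('rib',m,np.linalg.norm(d),np.arctan2(d[1],d[0]))
for Q in (C,B): d=m-Q.mean(0); print(np.arctan2(d[1],d[0]),np.hypot(*d[:2]))
print('shafttop',f(265,298,78))
for a,b in (((305,278),(287,330)),((252,264),(226,310))):
  d=f(*a,78)-f(*b,78); print('edge',np.arctan2(d[1],d[0]))
g=lambda u,v,z:ray(c,150+(u-500)*.21,115+v*.21,z)
k=g(632,142,20);h=g(645,232,10);d=h-k;print('collar',k,h,np.hypot(*d[:2]),np.arctan2(d[1],d[0]))
E
```

```text
[ 486.29379409 -104.38892416   10.        ] [np.float64(91.7), np.float64(92.0), np.float64(92.4), np.float64(90.8)] [np.float64(-0.187), np.float64(-0.2), np.float64(1.372), np.float64(1.379)]
[ 486.02357136 -104.72766527   13.        ] [np.float64(75.6), np.float64(76.4), np.float64(75.9), np.float64(75.7)] [np.float64(-0.182), np.float64(-0.192), np.float64(1.383), np.float64(1.387)]
rib [447.19405017 -97.70388792  16.        ] 13.032229012910248 3.0279404289458025
2.972256091010945 39.667110859027396
2.9626401428430964 39.459665022938665
shafttop [ 485.90483491 -104.36610027   78.        ]
edge 0.008302391769706215
edge -0.18310633220425002
collar [450.83058713  81.91905849  20.        ] [426.14266611  77.82460697  10.        ] 25.02514690406506 -2.977240260032219
```

Estimates: the stand axis is at about (485.5,-103.5), and the stand's x axis is at about -0.19 rad. The shaft's long axis is at about -0.1 rad. I'll straddle it with the tool at yaw -0.1 and close gently to feel.

{"op": "play_rows", "data": {"translation": [[0.012,-0.003,0],[0.0255,-0.0065,-0.02],[0.0255,-0.0065,-0.06],[0.0255,-0.0065,-0.1],[0.0255,-0.0065,-0.135],[0.0255,-0.0065,-0.155],[0.0255,-0.0065,-0.155]], "yaw": [-0.15,-0.3,-0.42,-0.42,-0.42,-0.42,-0.42]}}

```text
clock: 2.72
eef_pos: [485.1, -103.2, 49.5]
eef_rot: [-3.141, 0.003, -0.096]
wrist_force: [-0.1, 0.1, 1.3]
finger_gap: 94.0
finger_force: 0.0
```

{"op": "play_rows", "data": {"translation": [[0,0,0],[0,0,0],[0,0,0],[0,0,0],[0,0,0],[0,0,0],[0,0,0],[0,0,0]], "yaw": [0,0,0,0,0,0,0,0], "hand": 0, "force": 8}}

```text
clock: 3.72
eef_pos: [486.0, -102.7, 50.4]
eef_rot: [-3.142, 0.0, -0.095]
wrist_force: [-0.3, -0.5, 0.1]
finger_gap: 17.4
finger_force: 0.0
```

{"op": "play_rows", "data": {"translation": [[0,0,0],[0,0,0],[0,0,0],[0,0,0]], "yaw": [0,0,0,0]}}

```text
clock: 4.22
eef_pos: [486.4, -103.8, 50.5]
eef_rot: [3.14, -0.001, -0.095]
wrist_force: [2.1, -9.8, -3.1]
finger_gap: 13.4
finger_force: 8.0
```

The gap of 13.4 mm means the fingers are square on the flats. I'll turn +1.476 rad so the closing axis lies along the stand's x, easing y by 1 mm.

{"op": "play_rows", "data": {"translation": [[0,-0.0005,0],[0,-0.001,0],[0,-0.001,0],[0,-0.001,0],[0,-0.001,0],[0,-0.001,0],[0,-0.001,0],[0,-0.001,0],[0,-0.001,0],[0,-0.001,0],[0,-0.001,0],[0,-0.001,0]], "yaw": [0,0.1,0.25,0.4,0.55,0.7,0.85,1.0,1.15,1.3,1.4,1.476]}}

```text
clock: 5.72
eef_pos: [486.6, -104.2, 50.5]
eef_rot: [3.14, 0.001, 1.384]
wrist_force: [4.5, -3.4, -4.2]
finger_gap: 13.1
finger_force: 8.0
```

{"op": "play_rows", "data": {"translation": [[0,0,0],[0,0,0],[0,0,0],[0,0,0]], "yaw": [0,0,0,0], "force": 15}}

```text
clock: 6.22
eef_pos: [486.6, -104.2, 50.5]
eef_rot: [3.14, 0.001, 1.381]
wrist_force: [4.7, -4.2, -5.0]
finger_gap: 12.9
finger_force: 15.0
```

{"op": "play_rows", "data": {"translation": [[0,0,0],[0,0,0],[0,0,0],[0,0,0.02],[0,0,0.07],[0,0.0,0.12]], "yaw": [0,0,0,0,0,0], "hand": 1}}

```text
clock: 6.98
eef_pos: [485.7, -103.6, 171.8]
eef_rot: [-3.141, -0.0, 1.381]
wrist_force: [0.8, 0.3, -0.4]
finger_gap: 69.6
finger_force: 0.0
```

{"op": "play_rows", "data": {"translation": [[0,0.02,0.0],[-0.01,0.05,0.0],[-0.02,0.08,0.0],[-0.03,0.11,0.0],[-0.04,0.14,0.0],[-0.05,0.17,0.0],[-0.05,0.187,-0.01],[-0.05,0.187,-0.02],[-0.05,0.187,-0.02],[-0.05,0.187,-0.02]], "yaw": [-0.12,-0.27,-0.42,-0.57,-0.72,-0.87,-1.02,-1.16,-1.16,-1.16]}}

```text
clock: 8.22
eef_pos: [436.2, 83.2, 150.8]
eef_rot: [3.142, -0.0, 0.224]
wrist_force: [-0.1, -0.3, -0.5]
finger_gap: 94.0
finger_force: 0.0
```

```bash
python3 - <<'E'
from h import *
c=snap('wrist','w3.png'); s=snap('scene','s3.png')
im=cv2.imread('pics/w3.png'); u,v=map(int,proj(c,[450,82,10])); print(u,v,telemetry.read_state()['eef_pos'])
p=proj(c,[486,-104,60]); print(p)
a=cv2.resize(im[v-50:v+50,u-50:u+50],(400,400),interpolation=cv2.INTER_CUBIC)
b=cv2.resize(cv2.imread('pics/s3.png')[170:230,345:405],(400,400),interpolation=cv2.INTER_CUBIC)
cv2.imwrite('pics/crop3.png',np.hstack([a,b]))
E
```

```text
320 178 [436.21392473  83.09515602 150.8491994 ]
(np.float64(518.3017179262057), np.float64(194.07907077336284))
```

View pics/crop3.png

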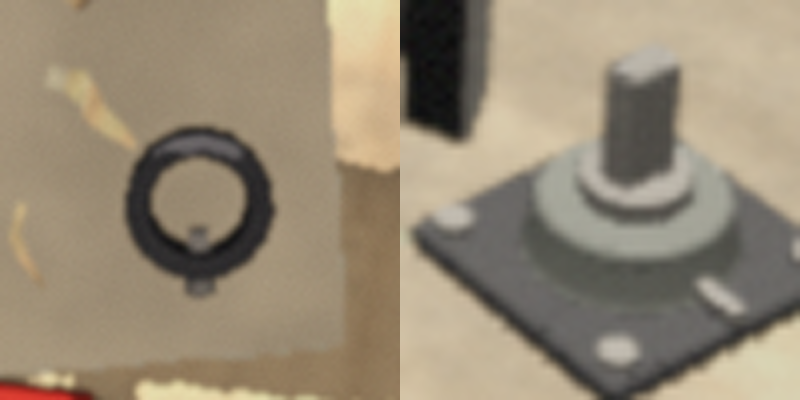

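The spindle's flat now faces the rib. The collar sits at crop (199,202), with its head straight below at (200,287).

```bash
python3 - <<'E'
from h import *
c=snap('wrist')
g=lambda u,v,z:ray(c,270+u/4,128+v/4,z)
k=np.mean([g(127,202,13),g(272,202,13)],0); t=g(199.5,202,13); h=g(200,287,10); p=g(199,238,10)
print(t,k,h); 
for q in(h,p): d=q-t;print(np.hypot(*d[:2]),np.arctan2(d[1],d[0]))
print(np.linalg.norm(g(127,202,13)-g(272,202,13)))
E
```

```text
[450.73928658  82.75477138  13.        ] [450.73935413  82.75447313  13.        ] [426.31410449  76.97247514  10.        ]
25.10028824427763 -2.909137100913878
10.81969446580152 -2.926143795011045
40.31992877667254
```

{"op": "play_rows", "data": {"translation": [[0.0145,-0.0005,-0.03],[0.0145,-0.0005,-0.07],[0.0145,-0.0005,-0.11],[0.0145,-0.0005,-0.135],[0.0145,-0.0005,-0.145],[0.0145,-0.0005,-0.145]], "yaw": [0,0,0,0,0,0]}}

```text
clock: 9.12
eef_pos: [450.6, 82.7, 5.6]
eef_rot: [-3.142, 0.0, 0.221]
wrist_force: [0.7, 0.3, 0.1]
finger_gap: 93.8
finger_force: 0.0
```

{"op": "play_rows", "data": {"translation": [[0,0,0],[0,0,0],[0,0,0],[0,0,0],[0,0,0],[0,0,0],[0,0,0],[0,0,0],[0,0,0]], "yaw": [0,0,0,0,0,0,0,0,0], "hand": 0, "force": 30}}

```text
clock: 10.25
eef_pos: [450.5, 82.8, 5.4]
eef_rot: [-3.142, 0.0, 0.221]
wrist_force: [-0.4, 0.2, 0.9]
finger_gap: 40.7
finger_force: 30.0
```

{"op": "play_rows", "data": {"translation": [[0,0,0.01],[0,0,0.05],[0,0,0.1],[0,-0.03,0.12],[0.01,-0.065,0.125],[0.02,-0.1,0.125],[0.03,-0.135,0.125],[0.036,-0.165,0.125],[0.036,-0.183,0.125],[0.036,-0.187,0.125],[0.036,-0.187,0.125],[0.036,-0.187,0.125]], "yaw": [0,0,0,-0.08,-0.18,-0.28,-0.36,-0.41,-0.41,-0.41,-0.41,-0.41]}}

```text
clock: 11.75
eef_pos: [486.5, -103.5, 130.5]
eef_rot: [-3.142, 0.0, -0.188]
wrist_force: [0.1, -0.1, -1.2]
finger_gap: 40.6
finger_force: 30.0
```

```bash
python3 - <<'E'
from h import *
print(telemetry.read_state())
c=snap('wrist','w4.png'); s=snap('scene','s4.png')
for q in([486.6,-104,135],[486.6,-104,78]): print(proj(c,q),proj(s,q))
w=cv2.resize(cv2.imread('pics/w4.png')[130:300,225:405],(425,400),interpolation=cv2.INTER_CUBIC)
b=cv2.resize(cv2.imread('pics/s4.png')[120:230,325:430],(375,400),interpolation=cv2.INTER_CUBIC)
cv2.imwrite('pics/crop4.png',np.hstack([w,b]))
E
```

```text
{'clock': 11.75, 'joints': array([-2.83258974e-01,  2.61828764e-01,  1.75453232e+00,  8.47130126e-05,
        1.12525229e+00,  1.47547093e+00]), 'qd': array([-0.00151736,  0.00271574, -0.00239787, -0.00152837, -0.00343681,
       -0.00220484]), 'effort': array([-3.11691072e-01, -4.83701599e+01, -3.26466715e+01,  1.45294223e-02,
       -6.98172441e-02, -6.54447562e-03]), 'eef_pos': array([ 486.45032847, -103.45832552,  130.54269767]), 'eef_rot': array([-3.14151459e+00,  1.33509651e-05, -1.87970084e-01]), 'wrist_force': array([ 0.14401928, -0.14385111, -1.24932641]), 'moment': array([0.0326187 , 0.00534282, 0.00451593]), 'finger_force': 29.999670767138014, 'finger_gap': 40.628162853708474}
(np.float64(317.12586161080077), np.float64(237.13989909179878)) (np.float64(383.2172058683439), np.float64(152.89107128133617))
(np.float64(317.0502956608516), np.float64(212.10618228710857)) (np.float64(381.2133084944272), np.float64(177.95389443257295))
```

View pics/crop4.png

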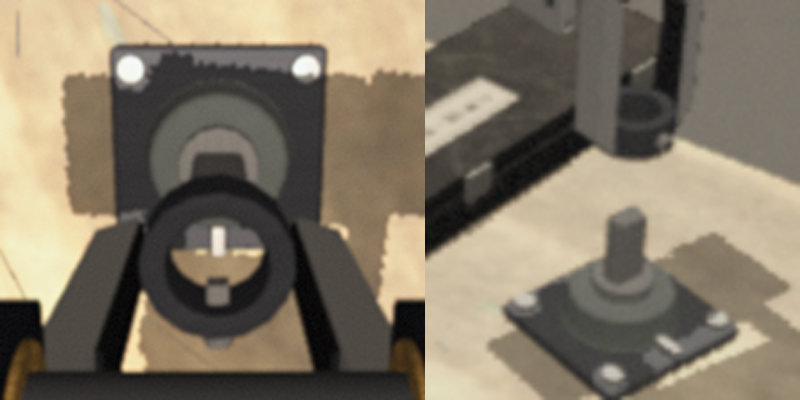

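The wrist crop shows the collar centred at about (218,263), with its screw and the rib in line at x≈218, so the yaw matches. I'll check the collar's offset from the TCP along the tool's x.

```bash
python3 - <<'E'
from h import *
c=snap('wrist'); T=np.linalg.inv(tool())
g=lambda u,v,z:(T@np.append(ray(c,225+u/2.361,130+v/2.353,z),1))[:3].round(1)
print('top rim L,R,bottom', g(138,258,145),g(297,258,145),g(217,337,145),'far outer low edge',g(217,176,125),g(217,195,145))
print('inner bottom/pt', g(217,307,145), 'head end',g(218,347,135))
print('base edges', g(113,45,10),g(325,45,10),g(113,220,10),g(323,220,10),'bolts',g(130,69,13),g(306,68,13),'shoulder',g(180,165,38),g(260,165,38),'housing',g(150,160,30),g(288,160,30),'top',g(218,82,30))
E
```

```text
top rim L,R,bottom [  2.5 -20.1 -14.5] [  2.5  20.9 -14.5] [-20.    0.3 -14.5] far outer low edge [19.2  0.3  5.5] [ 19.5   0.2 -14.5]
inner bottom/pt [-11.3   0.3 -14.5] head end [-28.5   0.6  -4.5]
base edges [ 47.5 -44.9 120.5] [ 47.5  47.2 120.5] [-32.8 -47.8 120.5] [-32.7  49.4 120.5] bolts [ 37.4 -37.5 117.5] [ 37.8  38.9 117.5] shoulder [  0.6 -14.9  92.5] [ 0.6 18.  92.5] housing [  0.7 -28.  100.5] [  0.8  30.3 100.5] top [ 33.8   0.7 100.5]
```

{"op": "play_rows", "data": {"translation": [[-0.0012,-0.0003,-0.015],[-0.0012,-0.0003,-0.032],[-0.0012,-0.0003,-0.042],[-0.0012,-0.0003,-0.047],[-0.0012,-0.0003,-0.052],[-0.0012,-0.0003,-0.055],[-0.0012,-0.0003,-0.055]], "yaw": [0,0,0,0,0,0,0]}}

```text
clock: 12.78
eef_pos: [485.3, -104.5, 75.4]
eef_rot: [-3.142, 0.0, -0.189]
wrist_force: [-0.0, 0.3, -0.6]
finger_gap: 40.9
finger_force: 30.0
```

{"op": "play_rows", "data": {"translation": [[0,0,-0.004],[0,0,-0.008],[0,0,-0.012],[0,0,-0.016],[0,0,-0.016]], "yaw": [0,0,0,0,0]}}

```text
clock: 13.4
eef_pos: [485.2, -104.5, 59.1]
eef_rot: [-3.142, 0.001, -0.189]
wrist_force: [0.8, 0.3, -1.9]
finger_gap: 41.1
finger_force: 30.0
```

{"op": "play_rows", "data": {"translation": [[0,0,-0.005],[0,0,-0.01],[0,0,-0.013],[0,0,-0.015],[0,0,-0.016],[0,0,-0.017],[0,0,-0.017]], "yaw": [0,0,0,0,0,0,0]}}

```text
clock: 14.28
eef_pos: [485.4, -104.6, 43.4]
eef_rot: [3.142, -0.0, -0.189]
wrist_force: [-6.8, 0.3, 12.7]
finger_gap: 41.0
finger_force: 30.0
```

Seated, with 12.7 N upward. Now I'll push the collar away from the rib so the screw point presses on the flat.

{"op": "play_rows", "data": {"translation": [[0.0003,-0.0001,0],[0.0006,-0.0001,0],[0.001,-0.0002,0],[0.001,-0.0002,0]], "yaw": [0,0,0,0]}}

```text
clock: 14.78
eef_pos: [485.6, -104.6, 43.3]
eef_rot: [3.142, 0.002, -0.189]
wrist_force: [-12.5, 3.2, 18.0]
finger_gap: 40.6
finger_force: 30.0
```

{"op": "play_rows", "data": {"translation": [[0.0005,-0.0001,0],[0.001,-0.0002,0],[0.001,-0.0002,0],[0.001,-0.0002,0],[0.001,-0.0002,0]], "yaw": [0,0,0,0,0], "force": 45}}

```text
clock: 15.4
eef_pos: [486.8, -104.8, 43.4]
eef_rot: [3.142, 0.001, -0.189]
wrist_force: [-10.1, 1.8, 15.8]
finger_gap: 40.8
finger_force: 45.0
```

```bash
python3 - <<'E'
from h import *
c=snap('wrist','w5.png'); s=snap('scene','s5.png')
print(telemetry.read_state()['wrist_force'],proj(s,[486,-104,48]),proj(c,[486,-104,48]))
w=cv2.resize(cv2.imread('pics/w5.png')[140:300,235:405],(425,400),interpolation=cv2.INTER_CUBIC)
b=cv2.resize(cv2.imread('pics/s5.png')[150:225,345:415],(375,400),interpolation=cv2.INTER_CUBIC)
cv2.imwrite('pics/crop5.png',np.hstack([w,b]))
E
```

```text
[-9.96299335  2.41109163 17.11088094] (np.float64(380.46400586734325), np.float64(190.47193802493055)) (np.float64(315.2975969299983), np.float64(239.01251040206472))
```

View pics/crop5.png

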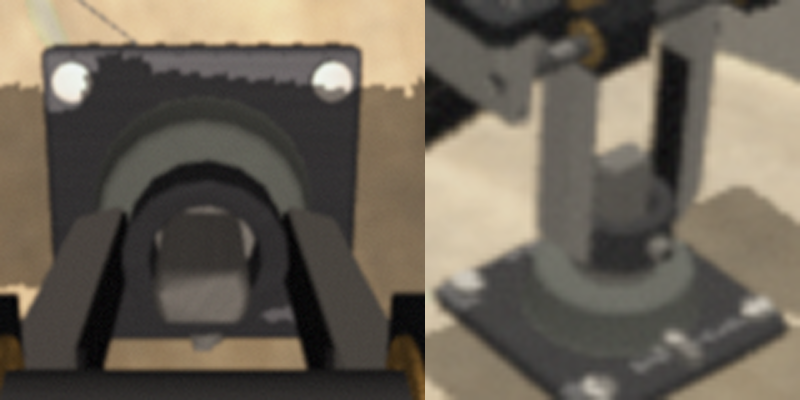

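The collar is down over the shaft with the screw on the rib side. The force fell while sliding, so it may be only shoulder friction. I'll ease the down-load and push further.

{"op": "play_rows", "data": {"translation": [[0,0,0.0005],[0.0005,-0.0001,0.0007],[0.001,-0.0002,0.0007],[0.0015,-0.0003,0.0007],[0.0015,-0.0003,0.0007],[0.0015,-0.0003,0.0007]], "yaw": [0,0,0,0,0,0]}}

```text
clock: 16.25
eef_pos: [487.5, -105.0, 43.4]
eef_rot: [-3.142, 0.003, -0.189]
wrist_force: [-14.0, 1.7, 14.6]
finger_gap: 40.7
finger_force: 45.0
```

{"op": "play_rows", "data": {"translation": [[0.0005,-0.0001,0.0003],[0.001,-0.0002,0.0006],[0.0015,-0.0003,0.0006],[0.0015,-0.0003,0.0006],[0.0015,-0.0003,0.0006]], "yaw": [0,0,0,0,0]}}

```text
clock: 16.88
eef_pos: [487.7, -105.0, 43.4]
eef_rot: [-3.141, 0.007, -0.189]
wrist_force: [-20.2, 2.8, 14.9]
finger_gap: 40.7
finger_force: 45.0
```

{"op": "play_rows", "data": {"translation": [[0.0005,-0.0001,0.0003],[0.001,-0.0002,0.0005],[0.0015,-0.0003,0.0005],[0.0015,-0.0003,0.0005],[0.0015,-0.0003,0.0005],[0.0015,-0.0003,0.0005],[0.0015,-0.0003,0.0005]], "yaw": [0,0,0,0,0,0,0]}}

```text
clock: 17.75
eef_pos: [487.9, -105.0, 43.4]
eef_rot: [-3.141, 0.01, -0.189]
wrist_force: [-27.8, 3.7, 17.0]
finger_gap: 40.6
finger_force: 45.0
```

The push has stalled at x≈487.9 with about 28 N sideways, well above shoulder friction, so the screw bears on the flat. Handing in.

```bash
python3 - <<'E'
from h import *
s=telemetry.read_state(); print(s['wrist_force'],s['finger_force'],s['eef_pos'],s['moment']); print(manip.sign_off())
E
```

```text
[-27.84543986   3.67772581  17.0064262 ] 45.00561303575523 [ 487.85704947 -105.02509071   43.35896192] [0.80894344 5.39801605 0.05765363]
the job is handed in; nothing more can be done
None
```

I handed the job in at about 18 s, but sign-off returned no verdict: the spindle's flat faces the rib, the collar sits on the shoulder with its screw on the rib side and gripped at 45 N, the screw-point contact is judged from the push stalling at about 28 N, and the pot and carton were not touched.

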